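Load the tube mixer from the slanted rack

TASK

Draw the blue-capped mixing tube out of the slanted rack and load it upright into the tube mixer's socket. It will probably stop short, standing on the drive bar at the bottom of the socket: turn it in the socket, without forcing it down, until its slotted foot drops over the bar and it sits fully home, then let go. Leave the other tubes in the rack and the things on the bench alone.

Things in the scene. Friction and masses are not known exactly. Their poses are not given: they have to be found in the camera images.
- tube_blue: tube to load: clear plastic, 90 mm long, 60 g, blue cap. Origin: centre of its underside, z along it to the cap. Along z: foot 0-9 mm (two white lugs within 27 mm diameter), clear body 27 mm diameter 9-66 mm, cap 30 mm diameter 66-90 mm (grip here). The foot's slot runs right across along the tube's x axis, 9 mm wide, 9 mm deep, open below; it fits the drive bar every 180 degrees
- rack: fixed slanted rack: white block 50 x 190 x 50 mm on an aluminium stand, three 29 mm holes 40 mm deep, 62 mm apart along its y, the middle one at y = 0; which tube is in which hole varies. Origin on the bench under the middle, z up. Holes lean 30 degrees towards the rack's -x, axis (-0.5, 0, 0.866) in its frame; tubes 30 to 33. A seated tube's cap starts 26 mm out from the block's face
- mixer: fixed tube mixer: white base 130 x 150 x 30 mm with a grey socket tower 56 x 56 mm in its middle, its top 80 mm above the bench. Origin on the bench under the socket's axis, z up. The socket is a vertical round hole, 30 mm diameter, 45 mm deep
- socket_floor (a point): centre of the socket's floor, 35 mm above the bench, where a tube fully home stands. Across it lies the brass drive bar: 20 mm long, centred on the axis, 5 mm thick, round-topped, 8 mm high. It turns only stiffly, and points in any direction at the start, not tied to any reported axis. A tube that stands on the bar is 8 mm too high
- socket_mouth (a point): centre of the socket's mouth, 45 mm above its floor; z up
- tube_grey: like the blue tube, but with a grey cap; stays in the rack
- tube_white: like the blue tube, but with a white cap; stays in the rack
- beaker: small clear beaker, 52 mm diameter, 70 mm high; origin at the centre of its underside; leave alone
- bottle_clear: clear glass bottle with a blue cap, 80 mm diameter, 170 mm high; origin at the centre of its underside; leave alone
- bottle_amber: amber bottle with a blue cap, 66 mm diameter, 150 mm high; origin at the centre of its underside; leave alone
- spare_cap: loose red cap on the bench, 30 mm diameter, 20 mm high; origin at the centre of its underside; leave alone
There are look-alikes about, which are no part of the job. What is shaped like the rack but black is not meant.

How it is judged:
By the outcome, as a careful person would: the job done as asked, in the order asked, and still so for the second after the job is handed in, with the robot touching nothing.
It also fails if it takes over 64 s, if anything falls off the work surface, if the arm or the gripper's body presses on something with over 40 N, if the wrist force passes 120 N, or if a joint passes its speed limit or range.

ROBOT

A 6-joint arm with a two-finger parallel gripper is mounted at the origin on the work surface. World frame = base frame: x ahead of the robot, y to its left, z up, the work surface at z = 0. Lengths are in m, angles in rad, forces in N, time in s.
With the tool pointing down it reaches from about 0.375 to 0.975 m from the base axis. Payload 3.8 kg.
Tool frame: the origin (TCP) lies midway between the tips of the shut fingers; the grasp point (between the pads) lies 19 mm behind it; z points along the fingers, y is the direction in which the jaws open and shut (so a half turn about z gives the same grasp; the last joint's range is limited). The gripper opens to 85 mm and grips with 20 to 120 N. Pads are 22 mm wide; open, the fingers measure 114 mm over their backs; the gripper's body (76 mm by 85 mm) begins 54 mm behind the grasp point. The pads swing forward as they close: fully open they stand 13 mm farther back than shut.
Start: joints at [-1.312, 0.264, 1.604, -0, 1.274, -0.037], TCP at [0.197, -0.646, 0.231] pointing down, gripper open.
Joint ranges: [-2.63, 2.63], [-0.94, 2.18], [0.31, 2.57], [-1.31, 4.45], [0, 2.66], [-2.55, 2.55]. Speed limits (rad/s): [2.57, 2.57, 3.14, 3.14, 3.14, 3.14].

INTERFACE

Orientations are given as a rotation vector (axis times angle).
In Python, from workcell import bot gives the robot as it stands.
- The arm moves only by the tool drive_tool, never from a script. Its argument "deltas" is a list of rows, each an object with "hand": the opening, from 0 (shut) to 1 (fully open); "offset": the shift along the world's x, y, z in cm, a list of three; "angular": the turn, a rotation vector about the world's x, y, z in degrees, a list of three. A call has 1 to 8 rows; each row is the pose to reach, as a shift and turn from the pose commanded when the call began; what a row does not reach only later rows make up. A row lasts 1/8 s, in which the tool goes at most 62.5 mm and 10.7 degrees, less where a joint would pass 70% of its speed; a pose out of reach is approached as far as the arm can. A call with a gripper value outside its range is refused whole. The fingers move at their own pace and stop on an object; "force" is the grip in N (left out, the last holds). Time passes only in rows, so rows that repeat a pose let the fingers close. It gives the time, the measured TCP pose, the force and the opening at its end, in the units of the state.
- bot.read_state(): the state, without advancing time (a new reading comes with each control period).
- bot.read_camera(name): name is "scene" or "top"; returns a dict with "frame" (400x640x3 uint8, blue, green, red), "mtx" (3x3 intrinsics, pixels), "k1" (the pictures are not rectified: a ray, as slopes to the right and down, at radius r is drawn at 1 + k1 r^2 times it, then the intrinsics apply), "R" (3x3) and "t" (3): a world point X has camera coordinates R X + t. Camera axes: x right, y down, z forward; pixel columns grow to the right and rows downward; lengths in m; the calibration is good to about 2 mm. A picture is of the moment at which its call begins. There is no depth.
- bot.finish_job(): hands the job in, once; it reports no verdict.
The state is a dict: "time": time; "q": joint angles; "joint_vel": joint speeds; "joint_torque": joint torques, N m; "tool_pos": TCP position; "tcp_rot": TCP orientation; "wrist_force": force on the tool from outside, world axes, zero at the start; "torque": the same for the moment, N m; "width": opening from 0.0 (shut) to 1.0 (fully open).
Only numpy, scipy, OpenCV 4.12 (cv2) and the standard library are available. Lean on these libraries where they do the work, as an engineer would, in place of code of your own. Each camera call takes 0.05 s, during which the arm holds its last target. There are 200 camera calls.

## Working session

There is one attempt and no reset: what is moved stays moved. The work goes in short steps, Python scripts to look and compute and a tool call to move; the robot and the scene stay as the last step left them, time stands still between calls to the robot, and variables do not carry over. Pictures are saved under pics/ and viewed, about 8 in all and at most 12, crops included, and the job is handed in when it is done.

Besides the shell and the picture viewer there is one more tool, called after ">>>" as name([rows], argument=value, ...), one row to a line, values as JSON. drive_tool: Moves the arm, as the interface text tells. Its arguments: {"type":"object","properties":{"deltas":{"type":"array"},"force":{"type":"number"}},"required":["deltas"]}

```bash
mkdir -p pics; ls; python3 - <<'E'
from workcell import bot
import cv2,pickle
for n in("scene","top"):
    c=bot.read_camera(n);cv2.imwrite(f"pics/{n}0.png",c["frame"]);pickle.dump(c,open(n+"0.pkl","wb"))
    print(n,c["mtx"].tolist(),c["k1"],(-c["R"].T@c["t"]).tolist(),c["R"].tolist())
print(bot.read_state())
E
```

```text
pics
scene [[406.6842775134079, 0.0, 318.6484025999832], [0.0, 406.6842775134079, 196.03704928394782], [0.0, 0.0, 1.0]] 0.01036435978635291 [1.0730499137560945, -0.1278387993984918, 0.9365355672761105] [[0.27023487201957946, 0.9627672950015755, -0.007228389856024582], [0.8192154493146551, -0.23387332694322135, -0.5236308953343919], [-0.5058252282644167, 0.13558171934246252, -0.8519145707354656]]
top [[382.0743981629542, 0.0, 321.13387021371324], [0.0, 382.0743981629542, 196.7115487698765], [0.0, 0.0, 1.0]] -0.0913712671425881 [0.3512495608591195, -0.0047795297323907455, 1.0964481966461634] [[0.023214353227861733, -0.999606344161468, -0.015755967642675672], [-0.9842783696483488, -0.020092476089443288, -0.1754775867368369], [0.17509193255715996, 0.019581856825646605, -0.9843573365585586]]
{'time': 0.1, 'q': array([-1.31190406e+00,  2.64683057e-01,  1.60524259e+00,  6.39352894e-06,
        1.27370214e+00, -3.68894407e-02]), 'joint_vel': array([-1.06311790e-03, -1.26256100e-03, -1.71457075e-03, -3.12193220e-04,
        1.23065943e-03, -1.01493443e-06]), 'joint_torque': array([ 1.82933738e-03, -5.16701746e+01, -3.68590021e+01,  1.25543161e-04,
        6.31603121e-03, -2.90889079e-05]), 'tool_pos': array([ 0.19659161, -0.64504502,  0.23008021]), 'tcp_rot': array([-3.10529845e+00, -4.62619965e-01,  3.44356630e-04]), 'wrist_force': array([0.08049772, 0.50265464, 0.80417192]), 'torque': array([-0.02445293, -0.01310866,  0.00545552]), 'width': 1.0006610030028398}
```

View pics/scene0.png

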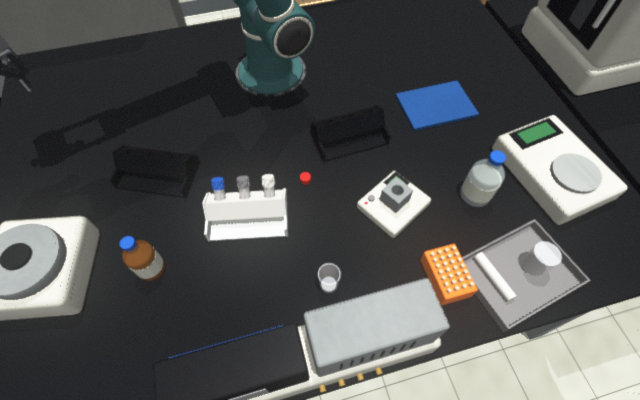

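View pics/top0.png

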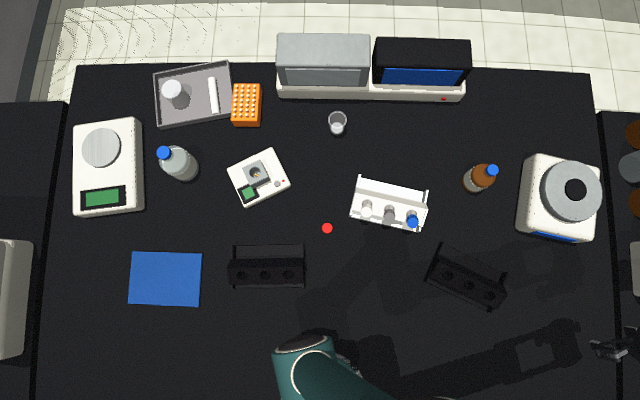

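Scene view: the white rack is at (245,212) with blue, grey and white caps at (218,184), (243,184) and (268,181). The mixer is at (395,198). The other blue things are the bottle caps at (128,243) and (497,158), and both sit on bottles. The black racks at (155,165) and (350,130) are decoys. The target is therefore the blue cap at (218,184) in the scene view, (412,221) in the top view, which I'll confirm in an enlarged composite.

```bash
cat > h.py <<'E'
import numpy as np,cv2
def ray(c,p):
    d=np.array([[*((np.array(p)-c["mtx"][:2,2])/[c["mtx"][0,0],c["mtx"][1,1]])]])[0]
    u=d.copy()
    for _ in range(20): u=d/(1+c["k1"]*(u@u))
    v=c["R"].T@np.array([*u,1]); return -c["R"].T@c["t"],v/np.linalg.norm(v)
def onz(c,p,z):
    o,v=ray(c,p); return o+v*(z-o[2])/v[2]
def tri(c1,p1,c2,p2):
    A=np.zeros((3,3));b=np.zeros(3);rs=[ray(c1,p1),ray(c2,p2)]
    for o,v in rs: P=np.eye(3)-np.outer(v,v);A+=P;b+=P@o
    X=np.linalg.solve(A,b); return X,max(np.linalg.norm((np.eye(3)-np.outer(v,v))@(X-o)) for o,v in rs)
def proj(c,X):
    k=c["R"]@np.array(X)+c["t"];u=k[:2]/k[2];u=u*(1+c["k1"]*(u@u))
    return c["mtx"][:2,:2]@u+c["mtx"][:2,2]
E
python3 - <<'E'
import pickle,cv2,numpy as np
from h import *
s,t=[pickle.load(open(n+"0.pkl","rb")) for n in("scene","top")]
def blue(c,x0,x1,y0,y1):
    h=cv2.cvtColor(c["frame"],cv2.COLOR_BGR2HSV)[y0:y1,x0:x1]
    m=cv2.inRange(h,(100,120,60),(130,255,255));n,l,st,ce=cv2.connectedComponentsWithStats(m)
    i=1+st[1:,4].argmax();print(st[i]+[x0,y0,0,0,0],ce[i]+[x0,y0]);return ce[i]+[x0,y0]
print(tri(s,blue(s,195,235,165,205),t,blue(t,395,430,205,235)))
crop=lambda c,x,y:cv2.resize(c["frame"][y:y+60,x:x+80],(400,300),interpolation=cv2.INTER_CUBIC)
a=np.vstack([np.hstack([cv2.resize(s["frame"][160:250,185:305],(400,300),interpolation=2),crop(s,355,168)]),
 np.hstack([cv2.resize(t["frame"][165:240,335:435],(400,300),interpolation=2),crop(t,222,146)])])
cv2.imwrite("pics/c.png",a)
E
```

```text
[211 176  14  14 161] [217.29192547 182.89440994]
[407 214  12  14 130] [412.11538462 220.86153846]
(array([ 0.46930541, -0.22544196,  0.09766392]), np.float64(0.00029143510841428926))
```

View pics/c.png

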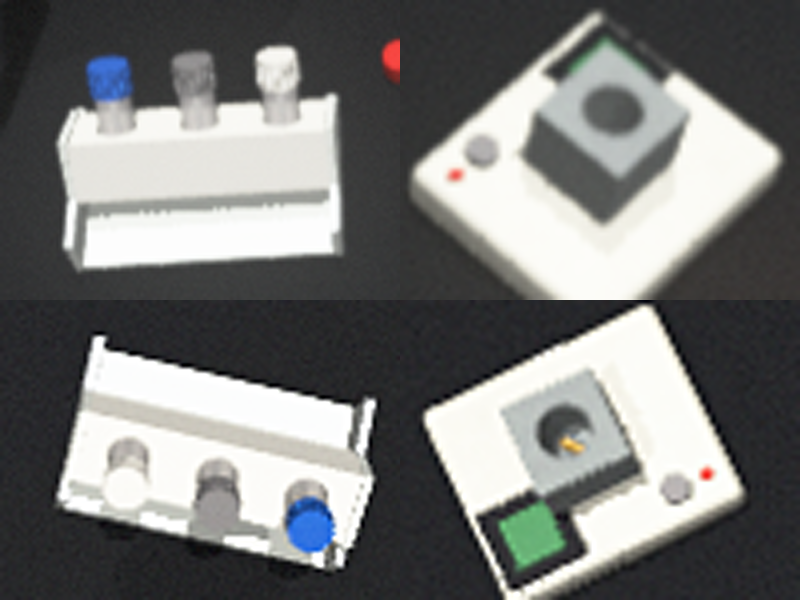

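The crop confirms it: the blue-capped tube is in the white rack at its -y end, and the two look-alike racks are black and empty. The mixer socket is at scene (397.6,189.6) and top (255,172), with the brass bar partly visible at top (256.4,175). Next I work out the poses.

```bash
python3 - <<'E'
import pickle
from h import *
from scipy.spatial.transform import Rotation as Ro
s,t=[pickle.load(open(n+"0.pkl","rb")) for n in("scene","top")]
B,e=tri(s,(217.3,182.9),t,(412.1,220.9)); W,e2=tri(s,(268.4,181.2),t,(366.6,211.6))
print("B",B,"W",W,e2,np.linalg.norm(W-B))
y=W-B;y[2]=0;y/=np.linalg.norm(y);x=np.array([y[1],-y[0],0]);print("yaw",np.degrees(np.arctan2(y[1],y[0]))-90)
ax=-.5*x+.866*np.array([0,0,1]);print("axis",ax)
print("mouth",tri(s,(397.6,189.4),t,(255,172.3)),onz(s,(397.6,189.4),.08),onz(t,(255,172.3),.08))
# dark hole in scene view, gray top in both
g=cv2.cvtColor(s["frame"],6)
m=cv2.inRange(cv2.resize(g[168:228,355:435],None,fx=8,fy=8,interpolation=2),0,95)
n,l,st,ce=cv2.connectedComponentsWithStats(m);k=l[171,340];print(k,st[k],ce[k]/8+[355,168])
# brass pixels
f=t["frame"][160:190,240:270].astype(int)
v,u=np.nonzero((f[...,2]-f[...,0]>25));w=(f[...,2]-f[...,0])[v,u]
P=np.array([onz(t,(a+240,b+160),.043) for a,b in zip(u,v)]);print(list(zip(u+240,v+160,w)))
c=np.average(P,axis=0,weights=w);C=np.cov(P[:,:2].T,aweights=w);L,V=np.linalg.eigh(C);print("bar",c,np.sqrt(L),np.degrees(np.arctan2(V[1,1],V[0,1])))
q=Ro.from_rotvec([-3.105,-.4626,0]).as_matrix();print(q)
E
```

```text
B [ 0.46922023 -0.22543784  0.09751313] W [ 0.49299815 -0.10435177  0.089264  ] 0.002193607987414475 0.1236740686770259
yaw -11.109924201106153
axis [-0.49062965  0.09634597  0.866     ]
mouth (array([0.59789584, 0.20176743, 0.07690464]), np.float64(0.002273939396146497)) [0.59980399 0.20293308 0.08      ] [0.59651306 0.19888872 0.08      ]
2 [ 303  147   82   62 3816] [397.97209119 190.07750262]
[(np.int64(254), np.int64(173), np.int64(27)), (np.int64(255), np.int64(173), np.int64(52)), (np.int64(254), np.int64(174), np.int64(105)), (np.int64(255), np.int64(174), np.int64(136)), (np.int64(256), np.int64(174), np.int64(117)), (np.int64(257), np.int64(174), np.int64(47)), (np.int64(254), np.int64(175), np.int64(42)), (np.int64(255), np.int64(175), np.int64(115)), (np.int64(256), np.int64(175), np.int64(138)), (np.int64(257), np.int64(175), np.int64(148)), (np.int64(258), np.int64(175), np.int64(96)), (np.int64(256), np.int64(176), np.int64(36)), (np.int64(257), np.int64(176), np.int64(64)), (np.int64(258), np.int64(176), np.int64(28))]
bar [0.59869482 0.20341419 0.043     ] [0.00184197 0.00402741] 66.55577276165862
[[ 9.56570684e-01  2.91500274e-01 -3.42084691e-04]
 [ 2.91500274e-01 -9.56567989e-01  2.29609375e-03]
 [ 3.42084691e-04 -2.29609375e-03 -9.99997305e-01]]
```

```bash
cat >> h.py <<'E'
from scipy.spatial.transform import Rotation as Ro
def delta(st,p,R):
    print("off cm",np.round((np.array(p)-st["tool_pos"])*100,2),"ang",np.round(np.degrees((Ro.from_matrix(R)*Ro.from_rotvec(st["tcp_rot"]).inv()).as_rotvec()),2))
AX=np.array([-.4906,.0963,.866]);RX=np.array([.9813,-.1926,0])
yt=.866*RX+np.array([0,0,.5]);zt=-AX/np.linalg.norm(AX);xt=np.cross(yt,zt);RG=np.c_[xt,yt,zt]
C=np.array([.4692,-.2254,.0975])
E
python3 - <<'E'
from h import *;from workcell import bot
s=bot.read_state()
delta(s,C+.07*AX,RG);delta(s,C-.019*AX,RG)
E
```

```text
off cm [23.83 42.64 -7.2 ] ang [-21.18 -23.45  60.46]
off cm [ 28.19  41.78 -14.9 ] ang [-21.18 -23.45  60.46]
```

>>> drive_tool([
  {"hand": 1, "offset": [2.5, 5.4, 1], "angular": [-2.6, -2.9, 7.6]},
  {"hand": 1, "offset": [5, 10.8, 2], "angular": [-5.3, -5.9, 15.1]},
  {"hand": 1, "offset": [7.6, 16.2, 2], "angular": [-7.9, -8.8, 22.7]},
  {"hand": 1, "offset": [10.2, 21.6, 2], "angular": [-10.6, -11.7, 30.2]},
  {"hand": 1, "offset": [12.7, 27, 2], "angular": [-13.2, -14.7, 37.8]},
  {"hand": 1, "offset": [15.3, 32.4, 1], "angular": [-15.9, -17.6, 45.3]},
  {"hand": 1, "offset": [17.8, 37.8, 0], "angular": [-18.5, -20.5, 52.9]},
  {"hand": 1, "offset": [20.4, 43.3, -1.1], "angular": [-21.2, -23.5, 60.5]},
])

```text
time: 1.1
tool_pos: [0.4009, -0.2109, 0.2199]
tcp_rot: [2.078, 1.717, 0.464]
wrist_force: [0.9, 0.5, 0.6]
width: 1.0
```

```bash
python3 - <<'E'
from h import *;from workcell import bot
a={n:bot.read_camera(n) for n in("scene","top")}
s=bot.read_state();print(s["time"],s["tool_pos"],s["q"],s["width"])
delta(s,C+.07*AX,RG);delta(s,C-.019*AX,RG)
crop=lambda n,x,y:cv2.resize(a[n]["frame"][y:y+150,x:x+200],(400,300),interpolation=2)
cv2.imwrite("pics/d.png",np.hstack([crop("scene",140,90),crop("top",310,130)]))
E
```

```text
1.2 [ 0.39944663 -0.20650915  0.21609722] [-0.7415445  -0.50750596  2.40275549  0.36987127  0.82835115 -0.74940254] 0.9995674797958689
off cm [ 3.54 -1.21 -5.8 ] ang [-0.23 -0.03 -0.51]
off cm [  7.91  -2.07 -13.51] ang [-0.23 -0.03 -0.51]
```

View pics/d.png

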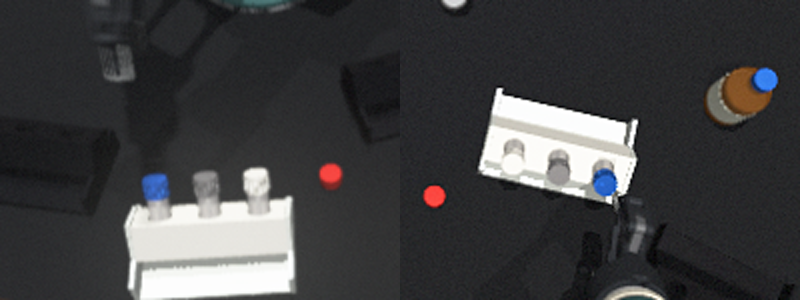

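The picture shows the hand lined up behind the blue cap (scene crop (155,187), top crop (604,182)) and clear of the neighbouring tubes. I'll move to the pre-grasp pose and check the pose readings there.

>>> drive_tool([
  {"hand": 1, "offset": [1.7, -0.3, -3.1], "angular": [0, 0, 0]},
  {"hand": 1, "offset": [3.4, -0.6, -6.2], "angular": [0, 0, 0]},
  {"hand": 1, "offset": [3.4, -0.6, -6.2], "angular": [0, 0, 0]},
  {"hand": 1, "offset": [3.4, -0.6, -6.2], "angular": [0, 0, 0]},
])

```text
time: 1.7
tool_pos: [0.4348, -0.2192, 0.1589]
tcp_rot: [2.083, 1.714, 0.462]
wrist_force: [0.2, -0.5, 0.4]
width: 1.004
```

```bash
python3 - <<'E'
from h import *;from workcell import bot
s=bot.read_state();print(s["time"],s["tool_pos"],s["q"],s["joint_vel"])
delta(s,C+.07*AX,RG);delta(s,C-.019*AX,RG)
E
```

```text
1.7 [ 0.43479713 -0.21924183  0.15889779] [-0.691236   -0.34767489  2.42039958  0.41405179  0.63841399 -0.77844141] [-0.00246738 -0.02077791 -0.01390634  0.00044758 -0.00446355 -0.00122135]
off cm [ 0.01  0.06 -0.08] ang [ 0.04  0.16 -0.01]
off cm [ 4.37 -0.8  -7.79] ang [ 0.04  0.16 -0.01]
```

>>> drive_tool([
  {"hand": 1, "offset": [1.1, -0.2, -1.9], "angular": [0, 0, 0]},
  {"hand": 1, "offset": [2.2, -0.4, -3.9], "angular": [0, 0, 0]},
  {"hand": 1, "offset": [3.3, -0.6, -5.8], "angular": [0, 0, 0]},
  {"hand": 1, "offset": [4.4, -0.8, -7.8], "angular": [0, 0, 0]},
  {"hand": 1, "offset": [4.4, -0.8, -7.8], "angular": [0, 0, 0]},
  {"hand": 1, "offset": [4.4, -0.8, -7.8], "angular": [0, 0, 0]},
], force=30)

```text
time: 2.45
tool_pos: [0.4792, -0.2275, 0.0819]
tcp_rot: [2.081, 1.713, 0.463]
wrist_force: [-0.9, 0.1, 0.8]
width: 1.003
```

>>> drive_tool([
  {"hand": 0.5, "offset": [0, 0, 0], "angular": [0, 0, 0]},
  {"hand": 0.2, "offset": [0, 0, 0], "angular": [0, 0, 0]},
  {"hand": 0, "offset": [0, 0, 0], "angular": [0, 0, 0]},
  {"hand": 0, "offset": [0, 0, 0], "angular": [0, 0, 0]},
  {"hand": 0, "offset": [0, 0, 0], "angular": [0, 0, 0]},
  {"hand": 0, "offset": [0, 0, 0], "angular": [0, 0, 0]},
  {"hand": 0, "offset": [0, 0, 0], "angular": [0, 0, 0]},
], force=30)

```text
time: 3.32
tool_pos: [0.4797, -0.2274, 0.0815]
tcp_rot: [2.081, 1.713, 0.463]
wrist_force: [-0.2, 1.1, 5.9]
width: 0.349
```

```bash
python3 - <<'E'
from h import *;from workcell import bot
s=bot.read_state();print(s["time"],s["tool_pos"],s["wrist_force"],s["torque"],s["width"],s["joint_vel"])
delta(s,C-.019*AX,RG)
E
```

```text
3.325 [ 0.4797421  -0.22741902  0.08150913] [-0.21523731  1.10465973  5.90344701] [ 0.00237141 -0.31105169  0.05134016] 0.3491709088976929 [ 0.00037153  0.00150088  0.00030165  0.00102277  0.00083001 -0.00024364]
off cm [-0.12  0.02 -0.05] ang [ 0.11  0.27 -0.03]
```

>>> drive_tool([
  {"hand": 0, "offset": [-0.49, 0.1, 0.87], "angular": [0, 0, 0]},
  {"hand": 0, "offset": [-0.98, 0.19, 1.73], "angular": [0, 0, 0]},
  {"hand": 0, "offset": [-1.47, 0.29, 2.6], "angular": [0, 0, 0]},
  {"hand": 0, "offset": [-1.96, 0.39, 3.46], "angular": [0, 0, 0]},
  {"hand": 0, "offset": [-2.45, 0.48, 4.33], "angular": [0, 0, 0]},
  {"hand": 0, "offset": [-3.43, 0.67, 6.06], "angular": [0, 0, 0]},
  {"hand": 0, "offset": [-4.4, 0.87, 7.8], "angular": [0, 0, 0]},
  {"hand": 0, "offset": [-4.4, 0.87, 7.8], "angular": [0, 0, 0]},
], force=40)

```text
time: 4.32
tool_pos: [0.4348, -0.2185, 0.1599]
tcp_rot: [2.08, 1.713, 0.462]
wrist_force: [-0.3, -0.7, -0.8]
width: 0.341
```

```bash
python3 - <<'E'
from h import *;from workcell import bot
s=bot.read_state();print(s["time"],s["tool_pos"],s["wrist_force"],s["torque"],s["width"])
# upright, jaw stays azimuth -11, then to mixer
RU=np.c_[np.cross(RX,[0,0,-1]),RX,[0,0,-1]]
M=np.array([.598,.2015,.0])
delta(s,[.50,0,.25],RU);delta(s,M+[0,0,.20],RU)
E
```

```text
4.325 [ 0.43484934 -0.21851578  0.15986935] [-0.26588765 -0.7168343  -0.80190951] [ 0.1034576   0.26491548 -0.03042549] 0.3411502240824714
off cm [ 6.52 21.85  9.01] ang [ 5.92 29.72 -0.04]
off cm [16.32 42.    4.01] ang [ 5.92 29.72 -0.04]
```

>>> drive_tool([
  {"hand": 0, "offset": [0, 2, 4], "angular": [1.2, 5.9, 0]},
  {"hand": 0, "offset": [2, 6, 8], "angular": [2.4, 11.9, 0]},
  {"hand": 0, "offset": [4, 11, 9], "angular": [3.6, 17.8, 0]},
  {"hand": 0, "offset": [6, 16, 9], "angular": [4.7, 23.8, 0]},
  {"hand": 0, "offset": [8, 21, 9], "angular": [5.9, 29.7, 0]},
  {"hand": 0, "offset": [10, 26, 9], "angular": [5.9, 29.7, 0]},
  {"hand": 0, "offset": [12, 31, 8], "angular": [5.9, 29.7, 0]},
  {"hand": 0, "offset": [14, 35, 7], "angular": [5.9, 29.7, 0]},
])

```text
time: 5.32
tool_pos: [0.5751, 0.1344, 0.2266]
tcp_rot: [-2.421, -1.996, 0.002]
wrist_force: [-0.1, -0.2, -0.2]
width: 0.341
```

>>> drive_tool([
  {"hand": 0, "offset": [0.8, 2.3, -1], "angular": [0, 0, -9]},
  {"hand": 0, "offset": [1.6, 4.7, -2], "angular": [0, 0, -18]},
  {"hand": 0, "offset": [2.3, 7, -3], "angular": [0, 0, -27]},
  {"hand": 0, "offset": [2.3, 7, -3], "angular": [0, 0, -36]},
  {"hand": 0, "offset": [2.3, 7, -3], "angular": [0, 0, -45]},
  {"hand": 0, "offset": [2.3, 7, -3], "angular": [0, 0, -54]},
  {"hand": 0, "offset": [2.3, 7, -3], "angular": [0, 0, -60]},
  {"hand": 0, "offset": [2.3, 7, -3], "angular": [0, 0, -60]},
])

```text
time: 6.32
tool_pos: [0.5973, 0.2021, 0.1967]
tcp_rot: [-3.096, -0.518, 0.001]
wrist_force: [0.6, -0.6, 0.2]
width: 0.344
```

```bash
python3 - <<'E'
from h import *;from workcell import bot;import pickle
a={n:bot.read_camera(n) for n in("scene","top")};pickle.dump(a,open("e.pkl","wb"))
s=bot.read_state();print(s["time"],s["tool_pos"],s["q"],s["wrist_force"],s["width"])
print(Ro.from_rotvec(s["tcp_rot"]).as_matrix().round(3))
for n in a:print(n,[proj(a[n],s["tool_pos"]+[0,0,z]).round(1) for z in(-.059,0,.031)])
crop=lambda n,x,y:cv2.resize(a[n]["frame"][y:y+75,x:x+100],(400,300),interpolation=2)
cv2.imwrite("pics/e.png",np.hstack([crop("scene",350,140),crop("top",205,135)]))
E
```

```text
6.425 [0.59743637 0.2020019  0.19721252] [0.28526317 0.20382447 1.74121887 0.00251509 1.19654109 1.52297656] [ 0.19433267 -0.1309117  -0.66415591] 0.34826525202331354
[[ 0.945  0.326 -0.001]
 [ 0.326 -0.945  0.002]
 [ 0.    -0.002 -1.   ]]
scene [array([400.7, 175.5]), array([405.1, 160.6]), array([407.5, 152.1])]
top [array([249.7, 166.6]), array([244.9, 160.5]), array([242.2, 157. ])]
```

View pics/e.png

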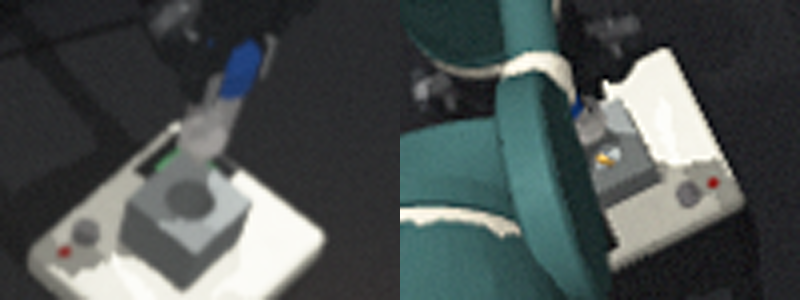

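Scene crop: the tube hangs upright with its foot at about (401,175), matching the projection. The socket mouth is at (397.5,190) and still clear. In the top view the arm hides most of the tube. I'll lower it to just above the mouth and check the alignment there.

>>> drive_tool([
  {"hand": 0, "offset": [0, 0, -2], "angular": [0, 0, 0]},
  {"hand": 0, "offset": [0.1, 0, -4], "angular": [0, 0, 0]},
  {"hand": 0, "offset": [0.1, 0, -4.9], "angular": [0, 0, 0]},
  {"hand": 0, "offset": [0.1, 0, -4.9], "angular": [0, 0, 0]},
  {"hand": 0, "offset": [0.1, 0, -4.9], "angular": [0, 0, 0]},
])

```text
time: 7.05
tool_pos: [0.5992, 0.2021, 0.1496]
tcp_rot: [-3.096, -0.516, -0.003]
wrist_force: [-0.4, 0.2, 0.1]
width: 0.344
```

```bash
python3 - <<'E'
from h import *;from workcell import bot;import pickle
a={n:bot.read_camera(n) for n in("scene","top")};pickle.dump(a,open("f.pkl","wb"))
s=bot.read_state();print(s["time"],s["tool_pos"],s["wrist_force"],s["width"])
for n in a:print(n,[proj(a[n],s["tool_pos"]+[0,0,z]).round(1) for z in(-.059,0,.031)])
crop=lambda n,x,y:cv2.resize(a[n]["frame"][y:y+45,x:x+60],(400,300),interpolation=2)
cv2.imwrite("pics/f.png",np.hstack([crop("scene",370,160),crop("top",230,150)]))
E
```

```text
7.15 [0.59943903 0.20224884 0.15024699] [-0.62215734 -0.9903131   0.20589681] 0.343321426220204
scene [array([398. , 186.9]), array([402. , 173.2]), array([404.3, 165.5])]
top [array([253.1, 170.3]), array([248.7, 164.7]), array([246.2, 161.5])]
```

View pics/f.png

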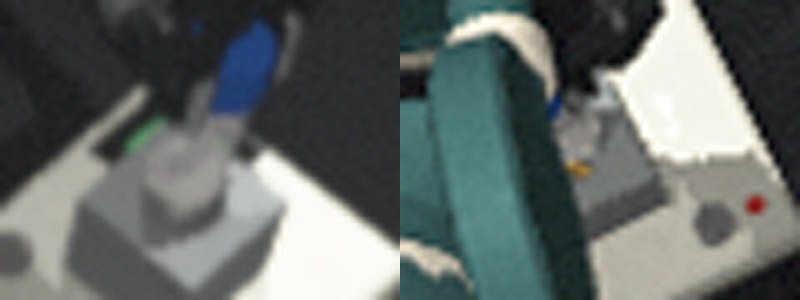

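The scene crop shows the foot (x 145–222) centred over the mouth (x 142–225). Lowering gently while watching the force.

>>> drive_tool([
  {"hand": 0, "offset": [0, 0, -0.6], "angular": [0, 0, 0]},
  {"hand": 0, "offset": [0, 0, -1.2], "angular": [0, 0, 0]},
  {"hand": 0, "offset": [0, 0, -1.4], "angular": [0, 0, 0]},
  {"hand": 0, "offset": [0, 0, -1.6], "angular": [0, 0, 0]},
  {"hand": 0, "offset": [0, 0, -1.6], "angular": [0, 0, 0]},
])

```text
time: 7.78
tool_pos: [0.6009, 0.203, 0.1368]
tcp_rot: [-3.095, -0.516, -0.01]
wrist_force: [-1.3, 0.8, 10.9]
width: 0.344
```

```bash
python3 - <<'E'
from h import *;from workcell import bot
s=bot.read_state();F=s["wrist_force"];T=s["torque"];print(s["time"],s["tool_pos"],F,T,"r",T[0]/F[2],-T[1]/F[2])
E
```

```text
7.775 [0.60085672 0.2029782  0.13677912] [-1.34492499  0.81108026 10.85087415] [0.01007305 0.28330294 0.01741234] r 0.0009283168281121291 -0.026108766959447326
```

>>> drive_tool([
  {"hand": 0, "offset": [0, 0, 0.5], "angular": [0, 0, 0]},
  {"hand": 0, "offset": [0, 0, 0.5], "angular": [0, 0, 0]},
  {"hand": 0, "offset": [0, 0, 0.5], "angular": [0, 0, 0]},
])

```text
time: 8.15
tool_pos: [0.5985, 0.2019, 0.1378]
tcp_rot: [-3.097, -0.516, -0.001]
wrist_force: [0.3, 0.2, 0.9]
width: 0.346
```

```bash
python3 - <<'E'
from h import *;from workcell import bot
s=bot.read_state();F=s["wrist_force"];T=s["torque"];print(s["time"],s["tool_pos"],F,T)
E
```

```text
8.15 [0.59854116 0.20191865 0.13779654] [0.33466092 0.20943339 0.9279563 ] [-0.02462504 -0.0227266  -0.02736384]
```

The moment puts the contact on the tube's -x side, so it should go about 1.5 mm to +x. That agrees with the scene-view estimate.

>>> drive_tool([
  {"hand": 0, "offset": [0.15, 0.06, 0], "angular": [0, 0, 0]},
  {"hand": 0, "offset": [0.15, 0.06, -0.3], "angular": [0, 0, 0]},
  {"hand": 0, "offset": [0.15, 0.06, -0.6], "angular": [0, 0, 0]},
  {"hand": 0, "offset": [0.15, 0.06, -0.8], "angular": [0, 0, 0]},
  {"hand": 0, "offset": [0.15, 0.06, -0.8], "angular": [0, 0, 0]},
])

```text
time: 8.78
tool_pos: [0.5998, 0.2024, 0.1295]
tcp_rot: [-3.097, -0.516, -0.0]
wrist_force: [-0.4, 0.2, -1.3]
width: 0.338
```

```bash
python3 - <<'E'
from h import *;from workcell import bot
s=bot.read_state();F=s["wrist_force"];T=s["torque"];print(s["time"],s["tool_pos"],F,T,(T[0]-.057*F[1])/F[2],-(T[1]+.057*F[0])/F[2])
E
```

```text
8.775 [0.59977478 0.20244882 0.12948732] [-0.36844309  0.23977325 -1.34070208] [ 0.09000231 -0.02193524  0.03195558] -0.05693675791910346 -0.032025379244135975
```

It's in the socket. Lowering towards the bar.

>>> drive_tool([
  {"hand": 0, "offset": [0, 0, -0.6], "angular": [0, 0, 0]},
  {"hand": 0, "offset": [0, 0, -1.2], "angular": [0, 0, 0]},
  {"hand": 0, "offset": [0, 0, -1.8], "angular": [0, 0, 0]},
  {"hand": 0, "offset": [0, 0, -2.4], "angular": [0, 0, 0]},
  {"hand": 0, "offset": [0, 0, -2.7], "angular": [0, 0, 0]},
  {"hand": 0, "offset": [0, 0, -3.0], "angular": [0, 0, 0]},
  {"hand": 0, "offset": [0, 0, -3.0], "angular": [0, 0, 0]},
])

```text
time: 9.65
tool_pos: [0.6005, 0.2032, 0.1011]
tcp_rot: [-3.096, -0.516, -0.003]
wrist_force: [-2.9, 4.3, 5.7]
width: 0.339
```

```bash
python3 - <<'E'
from h import *;from workcell import bot
s=bot.read_state();print(s["time"],s["tool_pos"],s["wrist_force"],s["torque"])
E
```

```text
9.65 [0.60050333 0.20320437 0.10110789] [-2.94252246  4.26937285  5.65237901] [ 1.0122273  0.6004591 -0.0240147]
```

It stands on the bar at z = 0.101 with about 6 N. I'll ease off a little and turn.

>>> drive_tool([
  {"hand": 0, "offset": [-0.04, 0.08, 0], "angular": [0, 0, 0]},
  {"hand": 0, "offset": [-0.04, 0.08, 0], "angular": [0, 0, 7]},
  {"hand": 0, "offset": [-0.04, 0.08, 0], "angular": [0, 0, 14]},
  {"hand": 0, "offset": [-0.04, 0.08, 0], "angular": [0, 0, 21]},
  {"hand": 0, "offset": [-0.04, 0.08, 0], "angular": [0, 0, 28]},
  {"hand": 0, "offset": [-0.04, 0.08, 0], "angular": [0, 0, 35]},
  {"hand": 0, "offset": [-0.04, 0.08, 0], "angular": [0, 0, 35]},
])

```text
time: 10.52
tool_pos: [0.5994, 0.2032, 0.101]
tcp_rot: [-2.797, -1.424, 0.001]
wrist_force: [-3.8, 2.3, 7.1]
width: 0.34
```

```bash
cat > st.py <<'E'
from h import *;from workcell import bot
s=bot.read_state();R=Ro.from_rotvec(s["tcp_rot"]).as_matrix()
print(s["time"],s["tool_pos"].round(4),s["wrist_force"].round(1),s["torque"].round(2),"az",np.degrees(np.arctan2(R[1,1],R[0,1])).round(1),"tilt",R[:2,2].round(4),s["width"].round(3))
E
python3 st.py
```

```text
Traceback (most recent call last):
  File "st.py", line 3, in <module>
    print(s["time"],s["tool_pos"].round(4),s["wrist_force"].round(1),s["torque"].round(2),"az",np.degrees(np.arctan2(R[1,1],R[0,1])).round(1),"tilt",R[:2,2].round(4),s["width"].round(3))
                                                                                                                                                                      ^^^^^^^^^^^^^^^^
AttributeError: 'float' object has no attribute 'round'
```

>>> drive_tool([
  {"hand": 0, "offset": [-0.05, 0.03, 0.03], "angular": [0, 0, 7]},
  {"hand": 0, "offset": [-0.05, 0.03, 0.03], "angular": [0, 0, 14]},
  {"hand": 0, "offset": [-0.05, 0.03, 0.03], "angular": [0, 0, 21]},
  {"hand": 0, "offset": [-0.05, 0.03, 0.03], "angular": [0, 0, 28]},
  {"hand": 0, "offset": [-0.05, 0.03, 0.03], "angular": [0, 0, 35]},
  {"hand": 0, "offset": [-0.05, 0.03, 0.03], "angular": [0, 0, 35]},
])

```text
time: 11.28
tool_pos: [0.5988, 0.2025, 0.1013]
tcp_rot: [-2.239, -2.2, 0.005]
wrist_force: [-4.4, -0.8, 8.4]
width: 0.337
```

```bash
sed -i 's/,s\["width"\].round(3)//' st.py; python3 st.py
```

```text
11.275 [0.5988 0.2025 0.1013] [-4.4 -0.8  8.4] [-0.05  1.06  0.03] az -1.0 tilt [-0.0037 -0.0005]
```

>>> drive_tool([
  {"hand": 0, "offset": [-0.06, 0, 0.04], "angular": [0, 0, 7]},
  {"hand": 0, "offset": [-0.06, 0, 0.04], "angular": [0, 0, 14]},
  {"hand": 0, "offset": [-0.06, 0, 0.04], "angular": [0, 0, 21]},
  {"hand": 0, "offset": [-0.06, 0, 0.04], "angular": [0, 0, 28]},
  {"hand": 0, "offset": [-0.06, 0, 0.04], "angular": [0, 0, 35]},
  {"hand": 0, "offset": [-0.06, 0, 0.04], "angular": [0, 0, 35]},
])

```text
time: 12.02
tool_pos: [0.5987, 0.2019, 0.1013]
tcp_rot: [-1.474, -2.773, 0.006]
wrist_force: [-2.9, -1.2, 5.5]
width: 0.339
```

```bash
python3 st.py
```

```text
12.025 [0.5987 0.2019 0.1013] [-2.9 -1.2  5.5] [-0.36  0.52  0.01] az 34.0 tilt [-0.0032 -0.003 ]
```

>>> drive_tool([
  {"hand": 0, "offset": [-0.03, -0.03, 0.02], "angular": [0, 0, 7]},
  {"hand": 0, "offset": [-0.03, -0.03, 0.02], "angular": [0, 0, 14]},
  {"hand": 0, "offset": [-0.03, -0.03, 0.02], "angular": [0, 0, 21]},
  {"hand": 0, "offset": [-0.03, -0.03, 0.02], "angular": [0, 0, 28]},
  {"hand": 0, "offset": [-0.03, -0.03, 0.02], "angular": [0, 0, 35]},
  {"hand": 0, "offset": [-0.03, -0.03, 0.02], "angular": [0, 0, 35]},
])

```text
time: 12.78
tool_pos: [0.5988, 0.2017, 0.1012]
tcp_rot: [-0.576, -3.087, 0.007]
wrist_force: [-1.1, -3.0, 2.8]
width: 0.338
```

```bash
python3 st.py
```

```text
12.775 [0.5988 0.2017 0.1012] [-1.1 -3.   2.8] [-0.67  0.13 -0.03] az 68.9 tilt [-0.002  -0.0042]
```

>>> drive_tool([
  {"hand": 0, "offset": [0, -0.05, -0.02], "angular": [0, 0, 7]},
  {"hand": 0, "offset": [0, -0.05, -0.02], "angular": [0, 0, 14]},
  {"hand": 0, "offset": [0, -0.05, -0.02], "angular": [0, 0, 21]},
  {"hand": 0, "offset": [0, -0.05, -0.02], "angular": [0, 0, 28]},
  {"hand": 0, "offset": [0, -0.05, -0.02], "angular": [0, 0, 35]},
  {"hand": 0, "offset": [0, -0.05, -0.02], "angular": [0, 0, 42]},
  {"hand": 0, "offset": [0, -0.05, -0.02], "angular": [0, 0, 42]},
])

```text
time: 13.65
tool_pos: [0.5988, 0.2017, 0.1003]
tcp_rot: [0.566, -3.089, 0.007]
wrist_force: [2.6, -2.7, -1.9]
width: 0.34
```

```bash
python3 st.py
```

```text
13.65 [0.5988 0.2017 0.1003] [ 2.6 -2.7 -1.9] [-0.79 -0.47 -0.  ] az 110.8 tilt [-0.0003 -0.0046]
```

Support has vanished and z is falling, so the slot is probably over the bar. Lowering gently.

>>> drive_tool([
  {"hand": 0, "offset": [0.03, -0.04, -0.1], "angular": [0, 0, 0]},
  {"hand": 0, "offset": [0.03, -0.04, -0.2], "angular": [0, 0, 0]},
  {"hand": 0, "offset": [0.03, -0.04, -0.25], "angular": [0, 0, 0]},
  {"hand": 0, "offset": [0.03, -0.04, -0.25], "angular": [0, 0, 0]},
])

```text
time: 14.15
tool_pos: [0.5993, 0.2019, 0.099]
tcp_rot: [0.569, -3.089, 0.006]
wrist_force: [2.4, -5.0, 2.9]
width: 0.338
```

```bash
python3 st.py
```

```text
14.15 [0.5993 0.2019 0.099 ] [ 2.4 -5.   2.9] [-1.08 -0.3   0.02] az 110.9 tilt [ 0.0004 -0.0036]
```

>>> drive_tool([
  {"hand": 0, "offset": [0, 0, 0], "angular": [0, 0, 4]},
  {"hand": 0, "offset": [0, 0, 0], "angular": [0, 0, 8]},
  {"hand": 0, "offset": [0, 0, 0], "angular": [0, 0, 8]},
])

```text
time: 14.52
tool_pos: [0.5995, 0.202, 0.0987]
tcp_rot: [-0.784, 3.042, -0.006]
wrist_force: [1.7, -4.5, 1.6]
width: 0.34
```

```bash
python3 st.py
```

```text
14.525 [0.5995 0.202  0.0987] [ 1.7 -4.5  1.6] [-1.08 -0.53 -0.04] az 118.9 tilt [ 0.0012 -0.0035]
```

>>> drive_tool([
  {"hand": 0, "offset": [0.02, -0.1, 0], "angular": [0, 0, 0]},
  {"hand": 0, "offset": [0.02, -0.1, -0.15], "angular": [0, 0, 0]},
  {"hand": 0, "offset": [0.02, -0.1, -0.3], "angular": [0, 0, 0]},
  {"hand": 0, "offset": [0.02, -0.1, -0.3], "angular": [0, 0, 0]},
])

```text
time: 15.02
tool_pos: [0.599, 0.2015, 0.0954]
tcp_rot: [0.784, -3.041, 0.004]
wrist_force: [2.5, -3.4, 0.6]
width: 0.338
```

```bash
python3 st.py
```

```text
15.025 [0.599  0.2015 0.0954] [ 2.5 -3.4  0.6] [-0.69 -0.47 -0.02] az 118.9 tilt [-0.0002 -0.0027]
```

Dropping freely (0.0954, 0.6 N). Home should be at about 0.093.

>>> drive_tool([
  {"hand": 0, "offset": [0.03, -0.05, -0.1], "angular": [0, 0, 0]},
  {"hand": 0, "offset": [0.03, -0.05, -0.2], "angular": [0, 0, 0]},
  {"hand": 0, "offset": [0.03, -0.05, -0.3], "angular": [0, 0, 0]},
  {"hand": 0, "offset": [0.03, -0.05, -0.3], "angular": [0, 0, 0]},
  {"hand": 0, "offset": [0.03, -0.05, -0.3], "angular": [0, 0, 0]},
])

```text
time: 15.65
tool_pos: [0.5998, 0.2017, 0.0937]
tcp_rot: [-0.784, 3.042, -0.003]
wrist_force: [-0.0, -1.0, 6.6]
width: 0.343
```

```bash
python3 st.py
```

```text
15.65 [0.5998 0.2017 0.0937] [-0.  -1.   6.6] [-0.37 -0.04  0.  ] az 118.9 tilt [ 0.0008 -0.0016]
```

>>> drive_tool([
  {"hand": 0, "offset": [0, 0, -0.03], "angular": [0, 0, 5]},
  {"hand": 0, "offset": [0, 0, -0.03], "angular": [0, 0, 5]},
  {"hand": 0, "offset": [0, 0, -0.03], "angular": [0, 0, 0]},
  {"hand": 0, "offset": [0, 0, -0.03], "angular": [0, 0, 0]},
])

```text
time: 16.15
tool_pos: [0.6001, 0.2018, 0.0937]
tcp_rot: [-0.783, 3.041, -0.003]
wrist_force: [0.2, -1.1, 6.9]
width: 0.338
```

```bash
python3 st.py
```

```text
16.15 [0.6001 0.2018 0.0937] [ 0.2 -1.1  6.9] [-0.32  0.01 -0.02] az 118.9 tilt [ 0.0016 -0.0014]
```

It's firmly bottomed and a wiggle makes no difference. Relax, release, then retreat straight up.

>>> drive_tool([
  {"hand": 0, "offset": [0, 0, 0.15], "angular": [0, 0, 0]},
  {"hand": 0.5, "offset": [0, 0, 0.2], "angular": [0, 0, 0]},
  {"hand": 0.8, "offset": [0, 0, 0.2], "angular": [0, 0, 0]},
  {"hand": 0.8, "offset": [0, 0, 0.2], "angular": [0, 0, 0]},
  {"hand": 0.8, "offset": [0, 0, 0.2], "angular": [0, 0, 0]},
  {"hand": 0.8, "offset": [0, 0, 1.2], "angular": [0, 0, 0]},
  {"hand": 0.8, "offset": [0, 0, 3], "angular": [0, 0, 0]},
  {"hand": 0.8, "offset": [0, 0, 6], "angular": [0, 0, 0]},
])

```text
time: 17.15
tool_pos: [0.5988, 0.2009, 0.153]
tcp_rot: [0.784, -3.04, 0.004]
wrist_force: [0.0, 1.1, -0.2]
width: 0.801
```

>>> drive_tool([
  {"hand": 0.8, "offset": [0, 0, 4], "angular": [0, 0, 0]},
  {"hand": 0.8, "offset": [-2, -3, 8], "angular": [0, 0, 0]},
  {"hand": 0.8, "offset": [-5, -8, 10], "angular": [0, 0, 0]},
  {"hand": 0.8, "offset": [-8, -13, 10], "angular": [0, 0, 0]},
  {"hand": 0.8, "offset": [-10, -18, 10], "angular": [0, 0, 0]},
  {"hand": 0.8, "offset": [-12, -22, 10], "angular": [0, 0, 0]},
  {"hand": 0.8, "offset": [-12, -22, 10], "angular": [0, 0, 0]},
])

```text
time: 18.02
tool_pos: [0.4785, -0.0212, 0.2541]
tcp_rot: [-0.778, 3.042, -0.006]
wrist_force: [0.5, 0.6, -0.0]
width: 0.799
```

```bash
python3 st.py; python3 - <<'E'
from h import *;from workcell import bot
a={n:bot.read_camera(n) for n in("scene","top")}
P=[]
for n,(x0,y0) in(("scene",(360,140)),("top",(215,140))):
    h=cv2.cvtColor(a[n]["frame"],cv2.COLOR_BGR2HSV)[y0:y0+75,x0:x0+65]
    m=cv2.inRange(h,(100,120,60),(130,255,255));k,l,st,ce=cv2.connectedComponentsWithStats(m)
    if k>1:i=1+st[1:,4].argmax();P.append(ce[i]+[x0,y0]);print(n,st[i],P[-1])
if len(P)==2:print("cap centre",tri(a["scene"],P[0],a["top"],P[1]),"home z .113, on bar .121")
for z in(.113,.121):print(z,[proj(a[n],[.5998,.202,z]).round(1) for n in a])
crop=lambda n,x,y:cv2.resize(a[n]["frame"][y:y+150,x:x+200],(400,300),interpolation=2)
z=lambda n,x,y:cv2.resize(a[n]["frame"][y:y+60,x:x+80],(400,300),interpolation=2)
cv2.imwrite("pics/g.png",np.vstack([np.hstack([crop("scene",190,110),crop("top",260,130)]),np.hstack([z("scene",355,160),z("top",215,140)])]))
E
```

```text
18.025 [ 0.4785 -0.0212  0.2541] [ 0.5  0.6 -0. ] [ 0.01 -0.02  0.05] az 118.7 tilt [ 0.0023 -0.0035]
scene [ 34  35  13  15 160] [399.65625 181.44375]
top [ 31  23  13  12 117] [251.92307692 168.53846154]
cap centre (array([0.59867377, 0.20184501, 0.11427254]), np.float64(0.00098584096762776)) home z .113, on bar .121
0.113 [array([399.4, 182.2]), array([251.6, 168.1])]
0.121 [array([399.9, 180.3]), array([251. , 167.4])]
```

View pics/g.png

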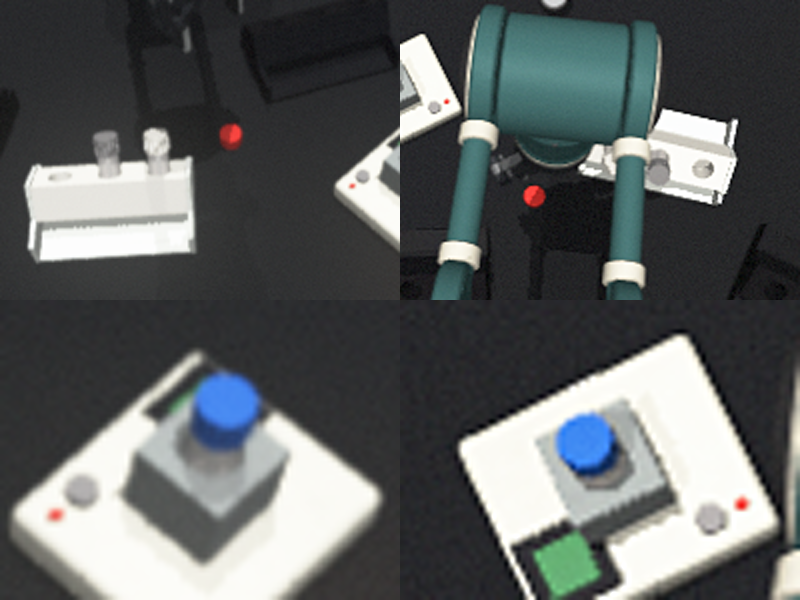

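The tube stands upright in the socket with its cap centre at z ≈ 0.114 (home is 0.113, on the bar 0.121). The grey and white tubes are still in the rack, the red cap hasn't moved, and the arm is clear.

```bash
python3 -c "
from workcell import bot
print(bot.finish_job())"
```

```text
the job is handed in; nothing more can be done
None
```

The blue-capped tube is out of the rack and standing upright in the mixer socket. I handed the job in at about 18 s of the 64 s allowed, with the arm clear of everything.

- **Loading:** The first try to enter the socket landed on its rim at about 11 N. I backed off, shifted 1.5 mm and it went in.
- **Turning:** The tube stopped on the drive bar as expected. I turned it about 190° with 3–8 N of downward force until the slot dropped over the bar. It then bottomed firmly at about 7 N, and a 5° wiggle made no difference.
- **Height check:** The hand dropped 7.5 mm, against 8 mm expected. The cameras put the cap centre at z = 0.114 m, where fully home is 0.113 and standing on the bar is 0.121. Both fit a tube fully home within measurement error, though each reads 0.5–1 mm high.
- **Alignment and the rest of the bench:** The two camera rays disagreed by 1 mm on the cap's position. The grey and white tubes were still in the rack and the red cap hadn't moved. I didn't check the beaker or bottles in the last pictures, but the arm never went near them.

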